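Set up the torque fixture and its cycle counter for the next test run

TASK

Set up the torque fixture for the next test run: turn its numbered collar until 7 clicks in at the hub's arrow, then push the lock bar fully home under the collar. Roll the cycle counter's paddle wheel until 5 sits in its window, and when all of that is set press the ready button down and let it come back up. Leave the tray, the shaft holder and the jar where they are.

Things in the scene. Friction and masses are not known exactly. Their poses are not given: they have to be found in the camera images.
- fixture: Torque fixture, fixed to the board; place and yaw vary. Flange 150 x 130 x 12 mm with a vertical column about which a round dark grey collar turns (100 mm diameter, 52 to 86 mm above the board). A fixed hub (44 mm diameter, top at 90 mm) fills the collar's middle; the arrow on it points along the fixture's -x. Origin: underside, on the collar's axis; z up; the lock bar lies along +x.
- collar_axis (a point): Centre of the collar's top face, 86 mm above the board; fixed, with the fixture's axes. White numerals 0 to 9, 16 mm high, stand round this face, clockwise seen from above, 36 deg apart. The guide of the lock bar (top at 52 mm) stands 58 to 78 mm out along the fixture's +x.
- collar (a joint): Collar angle (rad), growing counter-clockwise from above: N x 0.6283 with N at the arrow (7: 4.398); stops just beyond 0 and 9. Starts at 1 to 4, rarely caught between two. A sprung ball clicks it into each number: past half way it runs forward into the next click by itself, ahead of the pusher. Clicking over takes 0.17 N m (2 to 3 N at the long lug). It cannot turn while the lock bar is home.
- collar_lug (a point): Top of the long steel lug on the collar's rim, 70 mm from the axis, 84 mm above the board; turns with the collar. Radial bar 10 mm thick, 50 to 84 mm from the axis, 56 to 84 mm above the board, at the numeral 0: in the fixture's frame it lies at 180 deg + collar angle. A short stub (same section, out to 62 mm) stands opposite, at numeral 5. The ring round the collar is else clear.
- lock (a joint): Travel of the steel lock bar (m): 0 fully withdrawn, 0.018 fully home against its stop; slides along the fixture's -x, towards the collar. Starts at 0 to 0.004. Friction about 2.5 N; it stays where it is left. Its 13 mm nose passes between the ten round teeth under the collar only when the collar stands in a click.
- lock_tab (a point): On the outer (+x) face of the lock bar's upright tab, mid-width, 66 mm above the board; moves with the bar, fixture's axes. The tab is a plate 40 mm wide (y), 8 mm thick (x), 26 to 72 mm above the board; its outer face is 110 mm from the collar's axis when withdrawn, 92 mm when home.
- counter: Cycle counter, fixed to the board; place and yaw vary, and fixture and counter may stand either way round. White housing 84 mm (x), y from -55 to +65 mm, 91 mm high; on top a window at y = -22 mm and the ready button at y = +38 mm; an aluminium paddle wheel turns outside its -y end. Origin on the underside, below the window's and button's line; z up.
- window (a point): Centre of the 22 x 22 mm window in the counter's top, 91 mm above the board; black numerals 15 mm high on a white drum show in it, upright when read from the counter's -x side.
- drum (a joint): Angle of the number drum and its paddle wheel (rad), on one level shaft along the counter's y; grows as the wheel's top moves to the counter's +x. N x 0.6283 with N in the window (5: 3.1416); stops just beyond 0 and 9. Starts at 1 to 3, rarely between two. It clicks like the collar, running forward by itself past half way. Clicking over takes 0.1 N m (2 to 3 N at a paddle's tip).
- wheel_axis (a point): Middle of the paddle wheel, 80 mm to -y of the counter's origin, 52 mm above the board; fixed. Three flat, slippery paddles 120 deg apart, 5 mm thick, 24 mm wide (y), reach 46 mm from the axis; hub radius 16 mm. One is upright at number 0, so they stand at the drum angle, and 120 deg either side, from upright. Push a paddle near its tip, along its arc. Open on -y; 13 mm clear of the housing.
- ready (a joint): Travel of the ready button (m): 0 up, 0.006 fully down; springs back. Fully down takes 5 N.
- ready_top (a point): Centre of the ready button's top, 26 mm diameter, 113 mm above the board when up; the button moves straight down.
- tray: Loose shallow blue tray 130 x 90 x 28 mm, a bystander: origin under its centre.
- shaft_holder: Loose grey round holder (60 mm foot) with a black shaft standing in it, 120 mm high in all, a bystander: origin under its centre.
- screw_jar: Loose closed jar, 56 mm diameter, 70 mm high, a bystander: origin under its centre.
There are look-alikes about, which are no part of the job. What is shaped like the counter but brown or purple is not meant.

How it is judged (in metres and radians):
On the way, in this order (a step that is already met when the one before it is completed fails the run):
1. the collar clicks in at 7 while the lock bar is still out (value of joint collar between 4.2582 and 4.5382 rad and value of joint lock below 0.01 m), for 0.2 s.
2. the lock bar is pushed home with the collar at 7 (value of joint collar between 4.2582 and 4.5382 rad and value of joint lock above 0.0155 m), for 0.2 s.
3. with the collar at 7, the bar home and 5 in the window, the ready button is pressed down (all of step 2 and value of joint drum between 3.0016 and 3.2816 rad and value of joint ready above 0.0042 m), for 0.05 s.
At the end, for the whole second after the job is handed in: The collar stands at 7 (within 8 deg of its click), the lock bar is home (within 2.5 mm of its stop), the drum shows 5 (within 8 deg of its click), all at rest, and the ready button, pressed at least 4.2 of its 6 mm after all was set, is up again (under 2 mm) (all of step 2 and value of joint drum between 3.0016 and 3.2816 rad and value of joint ready below 0.002 m and velocity of joint collar between -0.1 and 0.1 rad/s and velocity of joint drum between -0.1 and 0.1 rad/s); the robot touches nothing.
It fails at once if the tray is moved more than 30 mm (distance of tray from where it was at the start of the episode above 0.03 m).
It fails at once if the shaft holder is moved more than 30 mm (distance of shaft_holder from where it was at the start of the episode above 0.03 m).
It fails at once if the jar is moved more than 30 mm (distance of screw_jar from where it was at the start of the episode above 0.03 m).
It also fails if it takes over 72 s, if anything falls off the work surface, if the arm or the gripper's body presses on something with over 40 N, if the wrist force passes 120 N, or if a joint passes its speed limit or range.

ROBOT

A 7-joint arm with a two-finger parallel gripper is mounted at the origin on the work surface. World frame = base frame: x ahead of the robot, y to its left, z up, the work surface at z = 0. Lengths are in m, angles in degrees, forces in N, time in s.
With the tool pointing down it reaches from about 0.425 to 0.875 m from the base axis. Payload 4.7 kg.
Tool frame: the origin (TCP) lies midway between the tips of the shut fingers; the grasp point (between the pads) lies 19 mm behind it; z points along the fingers, y is the direction in which the jaws open and shut (so a half turn about z gives the same grasp; the last joint's range is limited). The gripper opens to 87 mm and grips with 3 to 60 N. Pads are 19 mm wide; open, the fingers measure 117 mm over their backs; the gripper's body (75 mm by 190 mm) begins 51 mm behind the grasp point.
Start: joints at [-74.02, 18.392, -4.016, 83.108, 1.295, 78.541, -3.26], TCP at [0.17, 0.627, 0.223] pointing down, gripper open.
Joint ranges: [-163.93, 163.93], [-17.29, 119.83], [-79.2, 71.16], [3.27, 140.29], [-89.18, 269.18], [5.43, 117.66], [-154.24, 154.24]. Speed limits (degrees/s): [147.25, 147.25, 180, 180, 180, 180, 180].

INTERFACE

Orientations are given as [roll, pitch, yaw] about the fixed x, y, z axes, in that order (R = Rz(yaw) Ry(pitch) Rx(roll)).
In Python, from cell import env gives the robot as it stands.
- The arm moves only by the tool apply_moves, never from a script. Its argument "targets" is a list of rows, each a list of 2 entries, a list of its own where there are three numbers: the shift along the world's x, y, z in mm, then the turn, a rotation vector about the world's x, y, z in rad. A call has 1 to 8 rows; each row is the pose to reach, as a shift and turn from the pose commanded when the call began; what a row does not reach only later rows make up. A row lasts 1/10 s, in which the tool goes at most 50 mm and 8.59 degrees, less where a joint would pass 70% of its speed; a pose out of reach is approached as far as the arm can. A call with a gripper value outside its range is refused whole. "hand" is the finger opening in mm, from 0 to 87, set as the call begins (left out, the last holds). The fingers move at their own pace and stop on an object; "squeeze" is the grip in N (left out, the last holds). Time passes only in rows, so rows that repeat a pose let the fingers close. It gives the time, the measured TCP pose, the force and the opening at its end, in the units of the state.
- env.get_obs(): the state, without advancing time (a new reading comes with each control period).
- env.read_camera(name): name is "side" or "top"; returns a dict with "image" (400x640x3 uint8, red, green, blue), "camera_matrix" (3x3 intrinsics, pixels), "camera_from_world" (4x4, takes a point from world to camera coordinates). Camera axes: x right, y down, z forward; pixel columns grow to the right and rows downward; lengths in m; the calibration is good to about 2 mm. A picture is of the moment at which its call begins. There is no depth.
- env.sign_off(): hands the job in, once; it reports no verdict.
Trained networks look in a picture, given as the dict that the camera call returned (one of the last four; its "shot" number tells which), for a name from the list of things; names that differ only in an ending like _2 or _b are one class to them, and where a whole thing is asked for, a point or a joint stands for the part that bears it (a point fixed in the world has none). Each returns a list of dicts, best first, with "conf" (0 to 1); they miss things now and then, are a little off and sometimes report something else, mostly with a low value. They report only what shows in the picture. A call takes as long as a camera call. They do not tell look-alikes from the thing itself.
- env.regions_of(picture, target): "region" (400x640 bool, what is visible of it) and "rect" ([left, top, right, bottom] in pixels, round what is visible of it).
The state is a dict: "time_s": time; "qpos": joint angles; "joint_velocities": joint speeds; "effort": joint torques, N m; "tool_pos": TCP position; "tool_rot": TCP orientation; "force": force on the tool from outside, world axes, zero at the start; "wrist_torque": the same for the moment, N m; "grip_width": finger opening in m.
Only numpy, scipy, OpenCV 4.12 (cv2) and the standard library are available. Lean on these libraries where they do the work, as an engineer would, in place of code of your own. Each camera call takes 0.05 s, during which the arm holds its last target. There are 200 camera calls.

## Working session

There is one attempt and no reset: what is moved stays moved. The work goes in short steps, Python scripts to look and compute and a tool call to move; the robot and the scene stay as the last step left them, time stands still between calls to the robot, and variables do not carry over. Pictures are saved under pics/ and viewed, about 8 in all and at most 12, crops included, and the job is handed in when it is done.

Besides the shell and the picture viewer there is one more tool, called after "Request:" as name([rows], argument=value, ...), one row to a line, values as JSON. apply_moves: Moves the arm, as the interface text tells. Its arguments: {"type":"object","properties":{"targets":{"type":"array","items":{"type":"array"}},"hand":{"type":"number"},"squeeze":{"type":"number"}},"required":["targets"]}

```bash
mkdir -p pics; ls
cat > h.py <<'E'
import numpy as np, cv2
from cell import env
def ray(p,uv):
    K=np.array(p["camera_matrix"]);T=np.array(p["camera_from_world"]);R=T[:3,:3];c=-R.T@T[:3,3]
    return c,R.T@np.linalg.inv(K)@np.array([uv[0],uv[1],1.])
def at_z(p,uv,z):
    c,d=ray(p,uv);return c+d*(z-c[2])/d[2]
def proj(p,X):
    K=np.array(p["camera_matrix"]);T=np.array(p["camera_from_world"]);q=K@(T[:3,:3]@np.array(X)+T[:3,3]);return q[:2]/q[2]
def save(p,n,crop=None,s=1):
    im=p["image"]
    if crop:
        l,t,r,b=crop;im=im[t:b,l:r]
    im=cv2.resize(im,None,fx=s,fy=s,interpolation=cv2.INTER_CUBIC)
    cv2.imwrite("pics/"+n,cv2.cvtColor(im,cv2.COLOR_RGB2BGR))
E
python3 - <<'E'
from h import *
o=env.get_obs();print(o["time_s"],o["tool_pos"],o["tool_rot"],o["force"])
for n in("top","side"):
    p=env.read_camera(n);save(p,n+"0.png",s=1.25)
    c,_=ray(p,(0,0));print(n,c,p["camera_matrix"])
    for t in("fixture","collar","counter","lock","collar_lug","drum","ready","tray","shaft_holder","screw_jar"):
        for r in env.regions_of(p,t)[:3]:
            ys,xs=np.nonzero(r["region"]);m=(xs.mean(),ys.mean())
            print(n,t,round(r["conf"],2),r["rect"],np.round(m,1),np.round(at_z(p,m,0.05),3))
E
```

```text
pics
0.0 [0.16999456 0.62679344 0.22145118] [-1.79888599e+02  6.03663719e-03  1.64833308e+02] [-0.01319283 -0.17395102 -0.52985583]
top [ 0.37773554 -0.00638277  1.18022451] [[398.77956301   0.         317.97256827]
 [  0.         398.77956301 202.38373189]
 [  0.           0.           1.        ]]
top fixture 0.7 [364.4, 170.4, 419.6, 239.7] [387.9 208.5] [ 0.531 -0.175  0.05 ]
top collar 0.67 [371.4, 191.7, 418.5, 225.4] [391.7 209. ] [ 0.53  -0.186  0.05 ]
top counter 0.84 [209.3, 289.2, 270.9, 336.6] [240.6 311.4] [0.257 0.246 0.05 ]
top counter 0.8 [243.2, 204.6, 302.1, 258.1] [270.6 231.6] [0.475 0.161 0.05 ]
top counter 0.67 [238.8, 121.1, 301.3, 181.2] [268.  153.3] [0.706 0.167 0.05 ]
top lock 0.48 [382.1, 170.7, 394.3, 181.5] [390.2 175.2] [ 0.628 -0.187  0.05 ]
top collar_lug 0.88 [367.8, 191.1, 418.8, 228.9] [390.8 208.8] [ 0.53  -0.183  0.05 ]
top drum 0.79 [240.1, 297.8, 272.1, 328.0] [262.4 313.3] [0.25  0.185 0.05 ]
top drum 0.79 [267.7, 147.4, 300.0, 178.3] [286.1 163.4] [0.673 0.114 0.05 ]
top drum 0.56 [269.3, 225.7, 301.8, 253.8] [290.  237.4] [0.457 0.106 0.05 ]
[... 1274 characters left out ...]
.8] [394.5 233.7] [ 0.632 -0.183  0.05 ]
side collar_lug 0.84 [337.1, 220.2, 381.1, 271.1] [359.8 244.8] [ 0.537 -0.17   0.05 ]
side drum 0.84 [264.0, 169.6, 289.9, 206.1] [276.8 192.5] [0.46  0.108 0.05 ]
side drum 0.52 [179.8, 180.8, 213.6, 214.2] [193.7 203.8] [0.251 0.179 0.05 ]
side drum 0.48 [326.4, 145.2, 354.4, 181.4] [341.1 168.9] [0.673 0.109 0.05 ]
side tray 0.89 [380.3, 169.6, 432.6, 208.0] [405.8 187.8] [ 0.776 -0.059  0.05 ]
side shaft_holder 0.47 [318.1, 221.6, 404.3, 295.7] [362.2 254.3] [ 0.524 -0.197  0.05 ]
side shaft_holder 0.31 [268.1, 147.5, 276.9, 156.6] [270.6 153.6] [0.532 0.29  0.05 ]
side screw_jar 0.64 [230.8, 136.3, 249.0, 160.7] [237.6 148.7] [0.456 0.369 0.05 ]
```

View pics/top0.png

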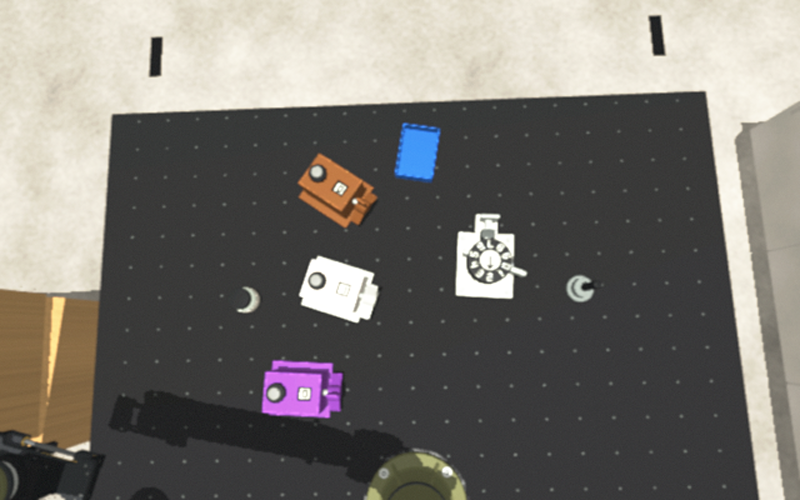

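View pics/side0.png

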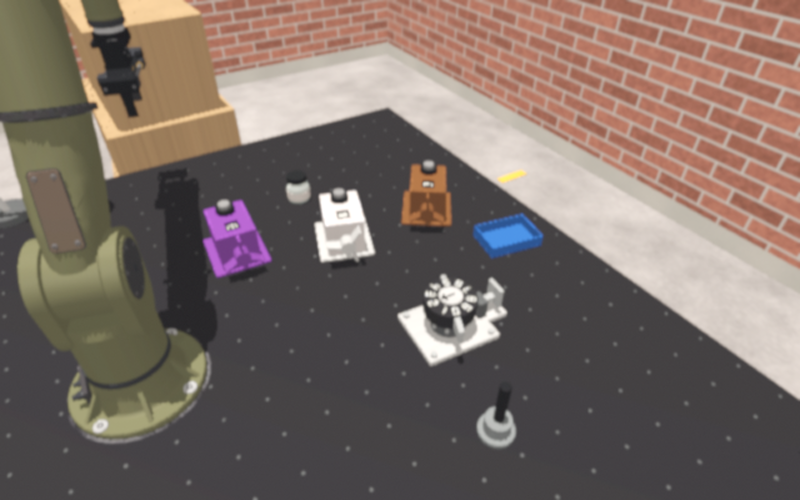

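The real counter is the white one at about (340,290) in the top picture, shown at 1.25x. The fixture's hub is at (490,259), its lug points right and slightly down, and the lock bar points up (+x). I'll enlarge both devices next.

Run:
```python
from h import *
P={n:env.read_camera(n) for n in("top","side")}
cr=[("top",(356,165,424,241)),("top",(236,198,309,264)),("side",(316,215,408,297)),("side",(250,145,305,212))]
tiles=[]
for n,(l,t,r,b) in cr:
    s=min(400/(r-l),300/(b-t));im=cv2.resize(P[n]["image"][t:b,l:r],None,fx=s,fy=s,interpolation=cv2.INTER_CUBIC)
    k=np.zeros((300,400,3),np.uint8);k[:im.shape[0],:im.shape[1]]=im[:300,:400];tiles.append(k);print(n,l,t,s)
cv2.imwrite("pics/z1.png",cv2.cvtColor(np.vstack([np.hstack(tiles[:2]),np.hstack(tiles[2:])]),cv2.COLOR_RGB2BGR))
```

```text
top 356 165 3.9473684210526314
top 236 198 4.545454545454546
side 316 215 3.658536585365854
side 250 145 4.477611940298507
```

View pics/z1.png

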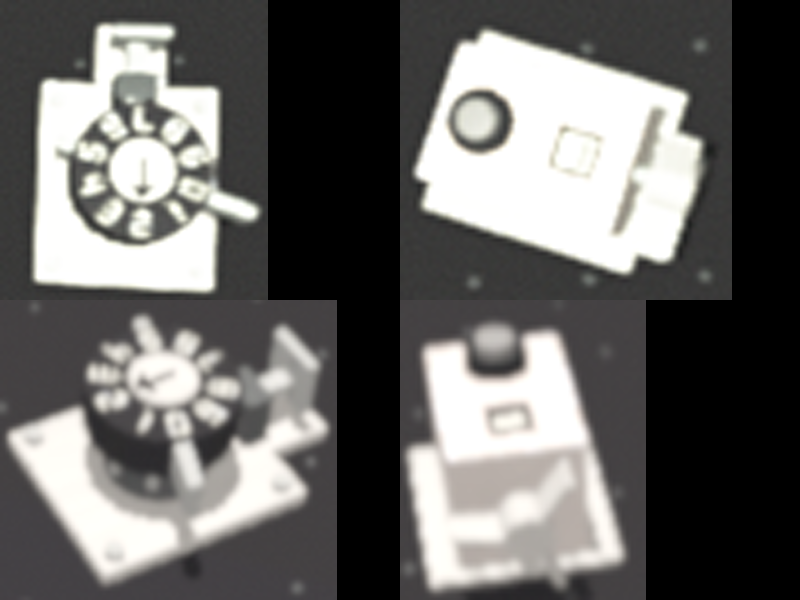

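The enlargement shows the collar at 2, with the lug beside the 0 at the right and slightly down. The drum is near 1: its paddles are up-right, left and down. I'll measure both devices now.

Run:
```python
from h import *
P={n:env.read_camera(n) for n in("top","side")}
def px(n,l,t,s,u,v):return (l+(u+.5)/s-.5,t+(v+.5)/s-.5)
A=lambda u,v:("top",px(0,356,165,3.9474,u,v));B=lambda u,v:("top",px(0,236,198,4.5455,u-400,v))
C=lambda u,v:("side",px(0,316,215,3.6585,u,v-300));D=lambda u,v:("side",px(0,250,145,4.4776,u-400,v-300))
for k,z,q in[("hub",.09,[A(143,170),C(163,378)]),("lugtip",.084,[A(256,211)]),("flange",.012,[A(42,80),A(33,286),A(214,291),A(218,88)]),
 ("flangeS",.012,[C(8,434),C(105,582),C(305,490)]),
 ("tabtop",.072,[A(98,33),A(174,33),C(280,327),C(319,366)]),
 ("button",.113,[B(481,121),D(495,334)]),("window",.091,[B(577,151),D(509,418)]),("house top",.091,[D(424,346),D(446,461),D(591,441),D(561,332)]),
 ("house",.091,[B(485,31),B(688,95),B(634,272),B(417,178)])]:
    print(k,[tuple(np.round(1000*at_z(P[n],uv,z)[:2],0)) for n,uv in q])
    if k in("hub","button","window"):
        c1,d1=ray(P["top"],q[0][1]);c2,d2=ray(P["side"],q[1][1])
        M=np.array([d1,-d2]).T;s=np.linalg.lstsq(M,c2-c1,rcond=None)[0];print("  tri",np.round(1000*(c1+s[0]*d1+c2+s[1]*d2)/2,1))
```

```text
hub [(np.float64(528.0), np.float64(-180.0)), (np.float64(529.0), np.float64(-177.0))]
  tri [ 527.5 -179.5   92.5]
lugtip [(np.float64(498.0), np.float64(-257.0))]
flange [(np.float64(609.0), np.float64(-120.0)), (np.float64(455.0), np.float64(-107.0)), (np.float64(447.0), np.float64(-239.0)), (np.float64(599.0), np.float64(-252.0))]
flangeS [(np.float64(460.0), np.float64(-106.0)), (np.float64(447.0), np.float64(-240.0)), (np.float64(598.0), np.float64(-247.0))]
tabtop [(np.float64(630.0), np.float64(-156.0)), (np.float64(629.0), np.float64(-210.0)), (np.float64(636.0), np.float64(-165.0)), (np.float64(634.0), np.float64(-207.0))]
button [(np.float64(491.0), np.float64(198.0)), (np.float64(496.0), np.float64(208.0))]
  tri [490.6 196.2 121.3]
window [(np.float64(473.0), np.float64(144.0)), (np.float64(475.0), np.float64(150.0))]
  tri [472.7 143.3  96.1]
house top [(np.float64(465.0), np.float64(250.0)), (np.float64(423.0), np.float64(130.0)), (np.float64(507.0), np.float64(103.0)), (np.float64(548.0), np.float64(219.0))]
house [(np.float64(549.0), np.float64(200.0)), (np.float64(505.0), np.float64(76.0)), (np.float64(400.0), np.float64(110.0)), (np.float64(460.0), np.float64(241.0))]
```

Request:
apply_moves([
  [[33,-28,0],[0,0,-0.145]],
  [[65,-57,0],[0,0,-0.29]],
  [[98,-85,0],[0,0,-0.435]],
  [[130,-113,0],[0,0,-0.58]],
  [[163,-142,0],[0,0,-0.725]],
  [[195,-170,0],[0,0,-0.87]],
  [[228,-199,0],[0,0,-1.015]],
  [[260,-227,0],[0,0,-1.16]],
], hand=0, squeeze=20)

```text
time_s: 2.1
tool_pos: [0.4314, 0.399, 0.2229]
tool_rot: [180.0, -0.0, 98.0]
force: [-0.1, 1.2, -0.7]
grip_width: 0.031
```

Request:
apply_moves([
  [[21,-43,0],[0,0,-0.145]],
  [[43,-85,0],[0,0,-0.29]],
  [[64,-128,0],[0,0,-0.435]],
  [[85,-170,0],[0,0,-0.58]],
  [[106,-213,0],[0,0,-0.725]],
  [[128,-255,0],[0,0,-0.87]],
  [[149,-298,0],[0,0,-1.015]],
  [[170,-340,0],[0,0,-1.16]],
])

```text
time_s: 2.9
tool_pos: [0.6008, 0.0586, 0.223]
tool_rot: [180.0, -0.1, 31.6]
force: [0.1, 1.9, 0.1]
grip_width: 0.0005
```

Request:
apply_moves([
  [[-16,-36,-10],[0,0,-0.145]],
  [[-31,-71,-20],[0,0,-0.29]],
  [[-47,-107,-30],[0,0,-0.435]],
  [[-63,-143,-40],[0,0,-0.58]],
  [[-78,-178,-50],[0,0,-0.725]],
  [[-94,-214,-60],[0,0,-0.87]],
  [[-125,-285,-80],[0,0,-1.015]],
  [[-125,-285,-80],[0,0,-1.16]],
])

```text
time_s: 3.7
tool_pos: [0.4729, -0.228, 0.1423]
tool_rot: [180.0, -0.0, -35.1]
force: [0.0, -0.1, -0.1]
grip_width: 0.0002
```

Request:
apply_moves([
  [[0,0,-30],[0,0,0]],
  [[0,0,-55],[0,0,0]],
  [[0,0,-78],[0,0,0]],
  [[0,0,-78],[0,0,0]],
  [[0,0,-78],[0,0,0]],
])

```text
time_s: 4.2
tool_pos: [0.4752, -0.2248, 0.065]
tool_rot: [180.0, 0.0, -34.6]
force: [-0.4, -0.4, 0.9]
grip_width: 0.0004
```

Run:
```python
from h import *
o=env.get_obs();print(o["tool_pos"],o["tool_rot"],o["force"],o["qpos"])
p=env.read_camera("side");save(p,"s1.png",(300,180,440,300),5)
ax=np.array([527.5,-179.5]);r=68;off=14.5
p0=None
for a in range(-127,61,5):
    q=np.radians(a);x=ax+r*np.array([np.cos(q),np.sin(q)])-off*np.array([-np.sin(q),np.cos(q)])
    print(a,np.round(x,0),round(np.radians(a+127),3))
```

```text
[ 0.47520548 -0.2248487   0.06499223] [ 1.79968768e+02  3.72461051e-03 -3.45673727e+01] [-0.35823774 -0.39226123  0.94042083] [-22.07071957  15.27207939  50.20632022 112.48770354 -13.71707818
  58.35281477 -90.14808847]
-127 [ 475. -225.] 0.0
-122 [ 479. -229.] 0.087
-117 [ 484. -234.] 0.175
-112 [ 489. -237.] 0.262
-107 [ 494. -240.] 0.349
-102 [ 499. -243.] 0.436
-97 [ 505. -245.] 0.524
-92 [ 511. -247.] 0.611
-87 [ 517. -248.] 0.698
-82 [ 523. -249.] 0.785
-77 [ 529. -249.] 0.873
-72 [ 535. -249.] 0.96
-67 [ 541. -248.] 1.047
-62 [ 547. -246.] 1.134
-57 [ 552. -244.] 1.222
-52 [ 558. -242.] 1.309
-47 [ 563. -239.] 1.396
-42 [ 568. -236.] 1.484
-37 [ 573. -232.] 1.571
-32 [ 577. -228.] 1.658
-27 [ 582. -223.] 1.745
-22 [ 585. -218.] 1.833
-17 [ 588. -213.] 1.92
-12 [ 591. -208.] 2.007
-7 [ 593. -202.] 2.094
-2 [ 595. -196.] 2.182
3 [ 596. -190.] 2.269
8 [ 597. -184.] 2.356
13 [ 597. -178.] 2.443
18 [ 597. -172.] 2.531
23 [ 596. -166.] 2.618
28 [ 594. -160.] 2.705
33 [ 592. -155.] 2.793
38 [ 590. -149.] 2.88
43 [ 587. -144.] 2.967
48 [ 584. -139.] 3.054
53 [ 580. -134.] 3.142
58 [ 576. -130.] 3.229
```

View pics/s1.png

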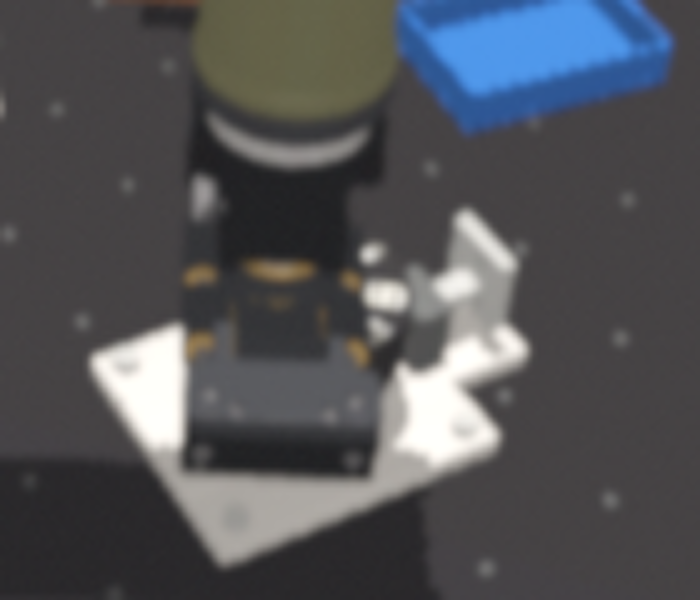

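The gripper is beside the column on the near side, the tab is clear and nothing is touching. I'll push the lug counter-clockwise.

Request:
apply_moves([
  [[4,-4,0],[0,0,0.087]],
  [[9,-9,0],[0,0,0.175]],
  [[14,-12,0],[0,0,0.262]],
  [[19,-15,0],[0,0,0.349]],
  [[24,-18,0],[0,0,0.436]],
  [[30,-20,0],[0,0,0.524]],
  [[36,-22,0],[0,0,0.611]],
  [[42,-23,0],[0,0,0.698]],
])

```text
time_s: 5.05
tool_pos: [0.5186, -0.2482, 0.0666]
tool_rot: [179.9, -0.2, 5.6]
force: [0.0, 1.3, 0.6]
grip_width: 0.0006
```

Request:
apply_moves([
  [[6,-1,0],[0,0,0.087]],
  [[12,-1,0],[0,0,0.175]],
  [[18,-1,0],[0,0,0.262]],
  [[24,0,0],[0,0,0.349]],
  [[30,2,0],[0,0,0.436]],
  [[35,4,0],[0,0,0.524]],
  [[41,6,0],[0,0,0.611]],
  [[46,9,0],[0,0,0.698]],
])

```text
time_s: 5.85
tool_pos: [0.5648, -0.2391, 0.0668]
tool_rot: [179.8, -0.1, 45.6]
force: [0.0, 0.9, -1.1]
grip_width: 0.0004
```

Request:
apply_moves([
  [[5,3,0],[0,0,0.087]],
  [[10,7,0],[0,0,0.175]],
  [[14,11,0],[0,0,0.262]],
  [[19,16,0],[0,0,0.349]],
  [[22,21,0],[0,0,0.436]],
  [[25,26,0],[0,0,0.524]],
  [[28,31,0],[0,0,0.611]],
  [[30,37,0],[0,0,0.698]],
])

```text
time_s: 6.65
tool_pos: [0.5946, -0.202, 0.0668]
tool_rot: [179.8, 0.1, 85.6]
force: [0.1, -0.8, 0.1]
grip_width: 0.0004
```

Run:
```python
from h import *
o=env.get_obs();print(o["tool_pos"],o["tool_rot"],o["force"],o["qpos"])
for n in("side","top"):
    p=env.read_camera(n);save(p,n+"2.png",(310,150,440,250) if n=="top" else (300,180,440,300),4)
    for t in("shaft_holder","collar_lug"):
        for r in env.regions_of(p,t)[:1]: print(n,t,r["conf"],r["rect"])
```

```text
[ 0.59464482 -0.20195332  0.06681523] [1.79803900e+02 6.23518415e-02 8.56292917e+01] [ 0.08565905 -0.75610892  0.06852655] [ -2.95685233  23.36618257  23.90632222  97.39793319 -10.55101936
  61.25499174  19.89998441]
side shaft_holder 0.74 [381.9, 302.7, 410.2, 358.1]
side collar_lug 0.74 [336.2, 223.9, 385.4, 262.8]
top shaft_holder 0.82 [454.4, 222.6, 482.2, 241.2]
top collar_lug 0.62 [369.8, 190.8, 389.8, 223.1]
```

View pics/side2.png

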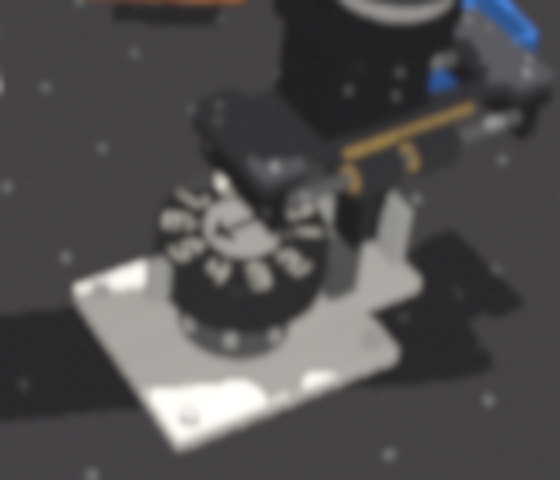

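The arrow stands at 5 and the lug is over the guide, as expected. Next it goes to 6, then slowly past the half-way point to 7.

Request:
apply_moves([
  [[2,6,0],[0,0,0.087]],
  [[3,12,0],[0,0,0.175]],
  [[4,18,0],[0,0,0.262]],
  [[4,24,0],[0,0,0.349]],
  [[4,30,0],[0,0,0.436]],
  [[3,36,0],[0,0,0.524]],
  [[1,42,0],[0,0,0.611]],
  [[-1,47,0],[0,0,0.698]],
])

```text
time_s: 7.75
tool_pos: [0.5927, -0.1554, 0.0649]
tool_rot: [180.0, 0.1, 125.5]
force: [2.6, -0.8, -1.7]
grip_width: 0.0002
```

Request:
apply_moves([
  [[-1,3,0],[0,0,0.044]],
  [[-2,6,0],[0,0,0.087]],
  [[-3,8,0],[0,0,0.131]],
  [[-5,11,0],[0,0,0.175]],
  [[-6,13,0],[0,0,0.218]],
  [[-8,16,0],[0,0,0.262]],
  [[-10,19,0],[0,0,0.306]],
  [[-12,21,0],[0,0,0.349]],
])

```text
time_s: 8.55
tool_pos: [0.58, -0.134, 0.0648]
tool_rot: [-180.0, 0.0, 145.4]
force: [0.2, 0.4, -0.2]
grip_width: 0.0007
```

Request:
apply_moves([
  [[-2,2,0],[0,0,0.044]],
  [[-4,4,0],[0,0,0.087]],
  [[-4,4,0],[0,0,0.087]],
  [[4,-6,0],[0,0,0]],
  [[14,-22,0],[0,0,-0.1]],
  [[14,-22,40],[0,0,-0.1]],
  [[14,-22,80],[0,0,-0.1]],
  [[14,-22,80],[0,0,-0.1]],
])

```text
time_s: 9.35
tool_pos: [0.5981, -0.1574, 0.1511]
tool_rot: [179.7, 0.6, 139.5]
force: [0.8, -0.9, -0.3]
grip_width: 0.0006
```

Run:
```python
from h import *
o=env.get_obs();print(o["tool_pos"],o["tool_rot"],o["force"],o["qpos"])
p=env.read_camera("side");save(p,"side3.png",(310,200,420,300),5)
```

```text
[ 0.59808689 -0.15744507  0.15109709] [179.69240461   0.56107547 139.51739298] [ 0.76016928 -0.85661453 -0.30268772] [ 0.26447726 16.60939892 14.4489686  94.33349646 -4.41066441 68.97081281
 65.19282842]
```

View pics/side3.png

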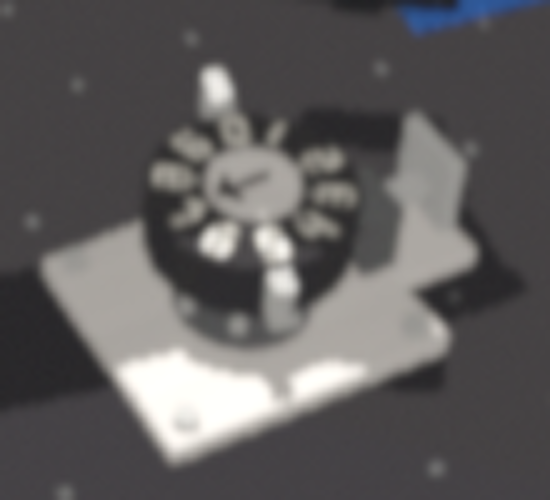

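The arrow appears to point at 7 (185,215), with the lug at (215,80). I'll check the lug's angle against the model and work out the lock push.

Run:
```python
from h import *
p=env.read_camera("side")
for N in(6,7,8):
    a=np.radians(180+36*N-4.5);u=np.array([np.cos(a),np.sin(a),0])
    for r,z in((84,84),(-62,84)): print(N,r,np.round((proj(p,(np.array([527.5,-179.5,z])+r*u)/1000)-[310,200])*5,0))
for y in(-20,20):
  for d in(106,102,92):
    f=np.radians(-4.5);X=np.array([527.5+d*np.cos(f)-y*np.sin(f),-179.5+d*np.sin(f)+y*np.cos(f),72])/1000
    print("tab",d,y,np.round((proj(p,X)-[310,200])*5))
```

```text
6 84 [316.  84.]
6 -62 [195. 283.]
7 84 [209.  72.]
7 -62 [283. 294.]
8 84 [116. 105.]
8 -62 [357. 264.]
tab 106 -20 [462. 166.]
tab 102 -20 [455. 169.]
tab 92 -20 [437. 176.]
tab 106 20 [413. 115.]
tab 102 20 [406. 117.]
tab 92 20 [389. 123.]
```

Request:
apply_moves([
  [[13,-6,0],[0,0,0.13]],
  [[26,-13,0],[0,0,0.26]],
  [[39,-20,0],[0,0,0.39]],
  [[52,-26,0],[0,0,0.52]],
  [[65,-33,0],[0,0,0.63]],
  [[65,-33,-40],[0,0,0.63]],
  [[65,-33,-85],[0,0,0.63]],
  [[65,-33,-97],[0,0,0.63]],
])

```text
time_s: 10.25
tool_pos: [0.6539, -0.1873, 0.04]
tool_rot: [179.9, -0.7, 175.7]
force: [-1.7, -0.2, -0.5]
grip_width: 0.0004
```

Request:
apply_moves([
  [[0,0,0],[0,0,0]],
  [[-6,0,0],[0,0,0]],
  [[-12,1,0],[0,0,0]],
  [[-16,1,0],[0,0,0]],
  [[-20,2,0],[0,0,0]],
  [[-24,2,0],[0,0,0]],
  [[-28,2,0],[0,0,0]],
  [[-31,2,0],[0,0,0]],
])

```text
time_s: 11.05
tool_pos: [0.632, -0.1866, 0.0492]
tool_rot: [-180.0, 0.5, 175.8]
force: [13.9, -1.7, -3.8]
grip_width: 0.0
```

Request:
apply_moves([
  [[-2,0,0],[0,0,0]],
  [[-4,0,0],[0,0,0]],
  [[-4,0,0],[0,0,0]],
  [[-4,0,0],[0,0,0]],
])

```text
time_s: 11.45
tool_pos: [0.632, -0.1866, 0.0494]
tool_rot: [-179.9, 1.0, 175.9]
force: [18.5, -1.9, -7.7]
grip_width: 0.0005
```

Run:
```python
from h import *
o=env.get_obs();print(o["tool_pos"],o["force"])
```

```text
[ 0.63195304 -0.1865719   0.04939457] [18.50325259 -1.88342618 -7.67514297]
```

The bar is against its stop at 18 N. I'll back off, raise, check the bar and move toward the counter.

Request:
apply_moves([
  [[12,0,0],[0,0,0]],
  [[34,0,0],[0,0,0]],
  [[34,0,45],[0,0,0]],
  [[34,0,90],[0,0,0]],
  [[20,20,115],[0,0,-0.145]],
  [[0,50,115],[0,0,-0.29]],
  [[-26,85,115],[0,0,-0.435]],
  [[-52,120,115],[0,0,-0.58]],
])

```text
time_s: 12.25
tool_pos: [0.5697, -0.0656, 0.1618]
tool_rot: [-179.9, -0.1, 142.2]
force: [-0.2, 1.7, 1.2]
grip_width: 0.0007
```

Request:
apply_moves([
  [[-18,22,0],[0,0,-0.145]],
  [[-37,45,0],[0,0,-0.29]],
  [[-55,66,0],[0,0,-0.435]],
  [[-74,88,0],[0,0,-0.58]],
  [[-92,110,0],[0,0,-0.725]],
  [[-110,130,0],[0,0,-0.87]],
  [[-120,145,0],[0,0,-1.01]],
  [[-128,155,0],[0,0,-1.15]],
])

```text
time_s: 13.05
tool_pos: [0.4417, 0.0892, 0.1618]
tool_rot: [-179.8, 0.1, 76.4]
force: [-0.2, 0.4, -0.2]
grip_width: 0.0007
```

Run:
```python
from h import *
o=env.get_obs();print(o["tool_pos"],o["tool_rot"],o["force"],o["qpos"])
T=[]
p=env.read_camera("side");T.append(cv2.resize(p["image"][205:285,325:405],(400,400),interpolation=cv2.INTER_CUBIC))
T.append(cv2.resize(p["image"][140:220,235:315],(400,400),interpolation=cv2.INTER_CUBIC))
cv2.imwrite("pics/s4.png",cv2.cvtColor(np.hstack(T),cv2.COLOR_RGB2BGR))
f=np.radians(-4.5)
for d in(110,102,92):
  print(d,[np.round((proj(p,np.array([527.5+d*np.cos(f)-y*np.sin(f),-179.5+d*np.sin(f)+y*np.cos(f),72])/1000)-[325,205])*5) for y in(-20,20)])
c=np.radians(-18.5);O=np.array([480.5,165.5,0]);ex=np.array([np.cos(c),np.sin(c),0]);ey=np.array([-np.sin(c),np.cos(c),0])
for nm,x,y,z in(("wheel ctr front",0,-92,52),("tip36",27,-92,89),("tip276",-45.7,-92,57),("tip156",18.7,-92,10)):
  print(nm,np.round((proj(p,(O+x*ex+y*ey+[0,0,z])/1000)-[235,140])*5+[400,0]))
```

```text
[0.44171093 0.08921467 0.16183522] [-1.79847767e+02  8.09299001e-02  7.64282990e+01] [-0.16416448  0.44004142 -0.18719648] [-19.00670619  -3.49826913   4.06915048 114.72682527   0.26416989
  68.93525352 -28.61261444]
110 [array([394., 138.]), array([344.,  87.])]
102 [array([380., 144.]), array([331.,  92.])]
92 [array([362., 151.]), array([314.,  98.])]
wheel ctr front [620. 295.]
tip36 [667. 233.]
tip276 [534. 300.]
tip156 [658. 349.]
```

View pics/s4.png

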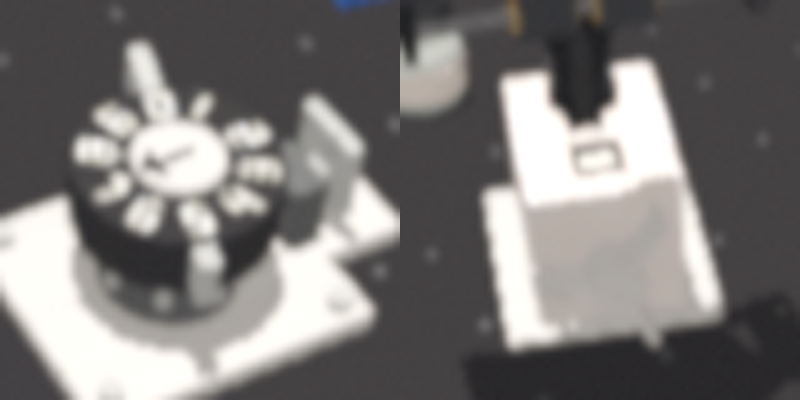

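The bar's tab is at (312,97)–(364,152), which matches the prediction for fully home, and 7 is still at the arrow. The wheel appears higher in the picture than I predicted, so I'll re-fit the counter using the TCP as a calibration check.

Run:
```python
from h import *
from scipy.optimize import least_squares
P={n:env.read_camera(n) for n in("top","side")}
print("tcp proj",[np.round((proj(P["side"],env.get_obs()["tool_pos"])-[235,140])*5+[400,0])])
B=lambda u,v:("top",(236+(u-399.5)/4.5455-.5,198+(v+.5)/4.5455-.5));D=lambda u,v:("side",(250+(u-399.5)/4.4776-.5,145+(v-299.5)/4.4776-.5))
obs=[((0,38,113),B(481,121)),((0,-22,91),B(577,151)),((0,-22,91),D(509,418)),((42,65,91),D(561,332)),((-42,65,91),D(424,346)),((-42,-55,91),D(446,461)),((42,-55,91),D(591,441)),
 ((42,-55,91),B(688,95))]
wh=[((0,-92,52),D(523,510)),((-45.7,-92,57),D(452,527)),((27,-92,89),D(568,467)),((18.7,-92,10),D(545,575))]
def pred(q,X,n):
    c,s=np.cos(q[2]),np.sin(q[2]);return proj(P[n],[q[0]+c*X[0]-s*X[1]/1,q[1]+s*X[0]+c*X[1],X[2]] if 0 else np.array([q[0]+c*X[0]-s*X[1],q[1]+s*X[0]+c*X[1],X[2]])/1000)
for use in("top","side","topside"):
    f=lambda q:np.concatenate([pred(q,X,n)-uv for X,(n,uv) in obs if n in use])
    r=least_squares(f,[480,166,-.32],x_scale=[1,1,.01],loss="soft_l1")
    print(use,np.round(r.x,3),np.degrees(r.x[2]).round(1),np.round(f(r.x).reshape(-1,2),1).tolist())
    print("   wheel res",[np.round(pred(r.x,X,n)-uv,1).tolist() for X,(n,uv) in wh])
    print("   wheel res y-80",[np.round(pred(r.x,(X[0],-70,X[2]),n)-uv,1).tolist() for X,(n,uv) in wh])
```

```text
tcp proj [array([584., 121.])]
top [ 4.80461e+02  1.61097e+02 -2.94000e-01] -16.8 [[0.2, -0.2], [1.4, -0.3], [-7.3, 0.5]]
   wheel res [[3.6, 8.2], [2.3, 5.7], [3.0, 5.3], [6.2, 4.4]]
   wheel res y-80 [[2.1, 3.2], [1.1, 0.6], [1.3, 0.4], [4.6, -0.6]]
side [ 4.83570e+02  1.70429e+02 -3.39000e-01] -19.4 [[0.3, -0.0], [-0.9, 0.5], [0.9, 0.6], [0.4, -0.7], [-1.0, -0.1]]
   wheel res [[1.5, 6.2], [0.2, 3.2], [0.9, 3.6], [4.2, 2.5]]
   wheel res y-80 [[0.4, 1.1], [-0.7, -1.9], [-0.4, -1.3], [3.0, -2.5]]
topside [ 4.81647e+02  1.65386e+02 -3.29000e-01] -18.9 [[-1.3, -1.0], [-0.2, -0.4], [0.6, 1.1], [-0.9, 1.4], [0.9, 1.7], [0.8, 0.6], [-0.5, 1.0], [-8.5, 0.9]]
   wheel res [[2.1, 7.4], [0.7, 4.5], [1.4, 4.7], [4.7, 3.7]]
   wheel res y-80 [[0.9, 2.3], [-0.2, -0.6], [0.1, -0.2], [3.4, -1.4]]
```

Request:
apply_moves([
  [[11,4,-30],[0,0,-0.09]],
  [[11,4,-60],[0,0,-0.09]],
  [[11,4,-74],[0,0,-0.09]],
  [[11,4,-74],[0,0,-0.09]],
])

```text
time_s: 13.6
tool_pos: [0.4532, 0.0905, 0.086]
tool_rot: [-179.7, 0.2, 71.6]
force: [-0.8, 0.1, 0.4]
grip_width: 0.0004
```

Request:
apply_moves([
  [[7,-2,-2],[0,0,0]],
  [[14,-5,-4],[0,0,0]],
  [[17,-6,-6],[0,0,0]],
  [[19,-7,-8],[0,0,0]],
  [[21,-7,-11],[0,0,0]],
  [[23,-8,-14],[0,0,0]],
  [[25,-9,-17],[0,0,0]],
  [[26,-9,-20],[0,0,0]],
])

```text
time_s: 14.4
tool_pos: [0.4812, 0.0831, 0.0682]
tool_rot: [180.0, 0.0, 71.5]
force: [-0.3, -0.8, -0.2]
grip_width: 0.0005
```

Run:
```python
from h import *
o=env.get_obs();print(o["tool_pos"],o["force"])
p=env.read_camera("side");a=cv2.resize(p["image"][140:220,235:315],(400,400),interpolation=cv2.INTER_CUBIC)
a=np.clip(255*(a/255.)**.8*1.1,0,255).astype(np.uint8)
q=env.read_camera("top");b=cv2.resize(q["image"][198:268,236:306],(400,400),interpolation=cv2.INTER_CUBIC)
cv2.imwrite("pics/s5.png",cv2.cvtColor(np.hstack([a,b]),cv2.COLOR_RGB2BGR))
```

```text
[0.48124098 0.08308784 0.06819661] [-0.34091607 -0.83717419 -0.19402089]
```

View pics/s5.png

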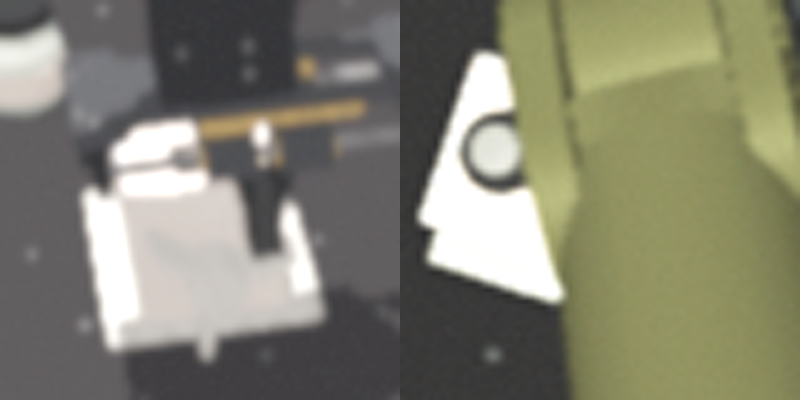

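The wheel is at 2: one paddle points up-left to (150,230) and one points down. Now on to 3.

Request:
apply_moves([
  [[1,0,-3],[0,0,0]],
  [[2,-1,-7],[0,0,0]],
  [[3,-1,-10],[0,0,0]],
  [[3,-1,-13],[0,0,0]],
  [[3,-1,-16],[0,0,0]],
  [[3,-1,-18],[0,0,0]],
  [[3,-1,-20],[0,0,0]],
  [[3,-1,-20],[0,0,0]],
])

```text
time_s: 15.3
tool_pos: [0.4837, 0.0822, 0.0481]
tool_rot: [-180.0, 0.0, 71.5]
force: [0.3, -0.1, 0.8]
grip_width: 0.0
```

Run:
```python
from h import *
o=env.get_obs();print(o["tool_pos"],o["force"])
p=env.read_camera("side");a=cv2.resize(p["image"][150:220,245:315],(560,560),interpolation=cv2.INTER_CUBIC)
a=np.clip((a.astype(float)-60)*1.35,0,255).astype(np.uint8)
cv2.imwrite("pics/s6.png",cv2.cvtColor(a,cv2.COLOR_RGB2BGR))
```

```text
[0.48371478 0.08217715 0.04809825] [ 0.25514866 -0.12298998  0.76064642]
```

View pics/s6.png

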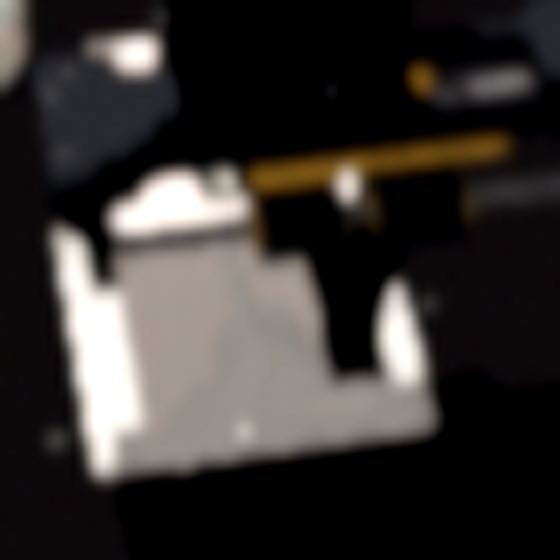

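A paddle now stands just left of upright at (245,270) and another points lower-left, which is 3. Next I go up and over, behind the upright paddle.

Request:
apply_moves([
  [[0,0,40],[0,0,0]],
  [[0,0,82],[0,0,0]],
  [[-30,10,82],[0,0,0]],
  [[-62,21,82],[0,0,0]],
  [[-62,21,60],[0,0,0]],
  [[-62,21,35],[0,0,0]],
  [[-62,21,35],[0,0,0]],
])

```text
time_s: 16.05
tool_pos: [0.4195, 0.1027, 0.0813]
tool_rot: [-179.8, 0.2, 71.5]
force: [-0.3, -0.3, 0.2]
grip_width: 0.0004
```

Run:
```python
from h import *
o=env.get_obs();d=o["tool_pos"]*1000-[456.6,92.3,52];print(o["tool_pos"],o["force"],"rel x",d[0]*.946-d[1]*.324,"y",d[0]*.324+d[1]*.946,"z",d[2])
```

```text
[0.41954176 0.1026659  0.08126042] [-0.32462492 -0.3299301   0.244477  ] rel x -38.41564285289246 y -2.2007295251746086 z 29.260419910852733
```

Request:
apply_moves([
  [[10,-3,0],[0,0,0]],
  [[17,-6,0],[0,0,0]],
  [[21,-7,0],[0,0,0]],
  [[25,-8,0],[0,0,0]],
  [[29,-10,0],[0,0,0]],
  [[32,-11,0],[0,0,0]],
  [[35,-12,0],[0,0,0]],
  [[38,-13,0],[0,0,0]],
])

```text
time_s: 16.85
tool_pos: [0.4596, 0.0904, 0.0834]
tool_rot: [-179.9, 0.0, 71.5]
force: [-2.8, 1.3, -0.4]
grip_width: 0.0007
```

Request:
apply_moves([
  [[3,-1,0],[0,0,0]],
  [[5,-2,0],[0,0,0]],
  [[8,-3,-1],[0,0,0]],
  [[10,-4,-2],[0,0,0]],
  [[12,-4,-3],[0,0,0]],
  [[14,-5,-3],[0,0,0]],
  [[14,-5,-3],[0,0,0]],
])

```text
time_s: 17.55
tool_pos: [0.4748, 0.0851, 0.0807]
tool_rot: [179.9, -0.0, 71.5]
force: [-0.6, -0.4, 0.6]
grip_width: 0.0003
```

Run:
```python
from h import *
o=env.get_obs();d=o["tool_pos"]*1000-[456.6,92.3,52];print(o["tool_pos"],o["force"],"rel x",d[0]*.946-d[1]*.324,"y",d[0]*.324+d[1]*.946,"z",d[2])
```

```text
[0.47476859 0.08508415 0.08068932] [-0.62616814 -0.43799871  0.58909189] rel x 19.525423360969796 y -0.9395720558144713 z 28.689318018410674
```

Request:
apply_moves([
  [[-9,3,10],[0,0,0]],
  [[-9,3,50],[0,0,0]],
  [[-9,3,80],[0,0,0]],
  [[0,40,80],[0,0,0]],
  [[10,80,80],[0,0,0]],
  [[18,116,80],[0,0,0]],
  [[18,116,65],[0,0,0]],
  [[18,116,65],[0,0,0]],
])

```text
time_s: 18.35
tool_pos: [0.4903, 0.2021, 0.1445]
tool_rot: [-179.9, 0.1, 71.7]
force: [-0.9, -0.0, -0.0]
grip_width: 0.0009
```

Run:
```python
from h import *
o=env.get_obs();print(o["tool_pos"],o["force"])
p=env.read_camera("side");a=cv2.resize(p["image"][140:220,240:320],(560,560),interpolation=cv2.INTER_CUBIC)
a=np.clip((a.astype(float)-90)*1.55,0,255).astype(np.uint8)
cv2.imwrite("pics/s7.png",cv2.cvtColor(a,cv2.COLOR_RGB2BGR))
for X in(o["tool_pos"],(.491,.198,.113),(.496,.207,.113)):print(np.round((proj(p,X)-[240,140])*7))
```

```text
[0.49026121 0.20212765 0.14452036] [-0.94173422 -0.04814575 -0.03415727]
[203.  29.]
[215. 101.]
[216.  86.]
```

View pics/s7.png

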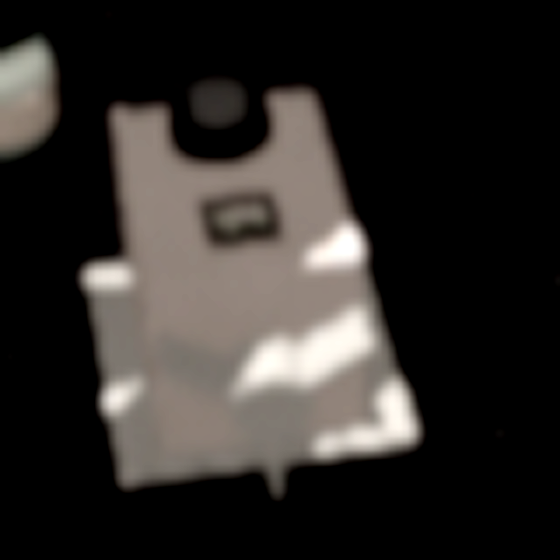

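The paddles are at upper right, upper left and straight down (60, 300 and 180 deg), so the drum is at 5. The button's top at (218,100) is right under the tool, so I'll press it.

Request:
apply_moves([
  [[1,-3,-22],[0,0,0]],
  [[1,-3,-30],[0,0,0]],
  [[1,-3,-36],[0,0,0]],
  [[1,-3,-40],[0,0,0]],
  [[1,-3,-42],[0,0,0]],
  [[1,-3,-42],[0,0,0]],
])

```text
time_s: 19.0
tool_pos: [0.4929, 0.197, 0.1072]
tool_rot: [-180.0, 0.1, 71.4]
force: [-8.6, -5.9, 19.9]
grip_width: 0.0001
```

Run:
```python
from h import *
o=env.get_obs();print(o["tool_pos"],o["force"])
```

```text
[0.49286382 0.19703705 0.10715524] [-8.56000385 -5.9223554  19.89106345]
```

The button is at its bottom: z = 107 mm with about 20 N. I'll release it, move clear and check.

Request:
apply_moves([
  [[0,0,8],[0,0,0]],
  [[0,0,25],[0,0,0]],
  [[0,0,65],[0,0,0]],
  [[-15,15,105],[0,0,0]],
  [[-30,50,115],[0,0,0]],
  [[-40,90,115],[0,0,0]],
  [[-40,100,115],[0,0,0]],
  [[-40,100,115],[0,0,0]],
])

```text
time_s: 19.8
tool_pos: [0.4525, 0.3005, 0.2189]
tool_rot: [180.0, -0.1, 71.7]
force: [1.3, -0.8, -1.1]
grip_width: 0.0007
```

Run:
```python
from h import *
o=env.get_obs();print(o["time_s"],o["tool_pos"],o["force"])
p=env.read_camera("side")
T=[cv2.resize(p["image"][205:285,325:405],(400,400),interpolation=cv2.INTER_CUBIC),cv2.resize(np.clip((p["image"][140:220,240:320].astype(float)-60)*1.3,0,255).astype(np.uint8),(400,400),interpolation=cv2.INTER_CUBIC)]
cv2.imwrite("pics/s8.png",cv2.cvtColor(np.hstack(T),cv2.COLOR_RGB2BGR))
```

```text
19.8 [0.45245689 0.30045909 0.21890724] [ 1.28529158 -0.7548617  -1.12623807]
```

View pics/s8.png

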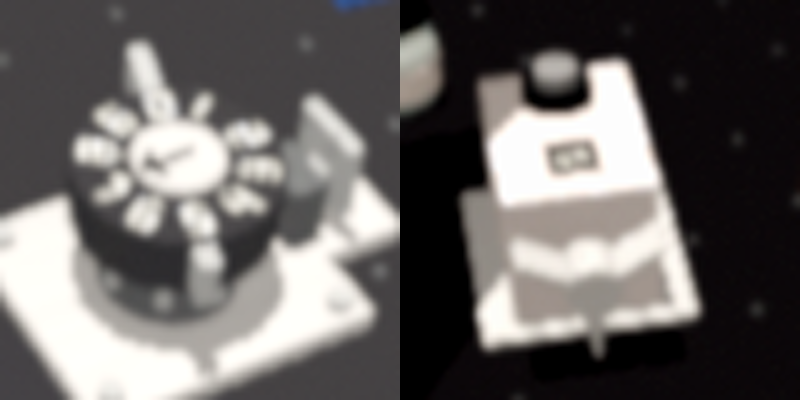

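The collar is at 7 and the bar is home. The paddles stand at ±60 and 180 deg, which is 5, and the button is up. I'll hand it in.

```bash
python3 -c "
from cell import env
print(env.sign_off())"
```

```text
the job is handed in; nothing more can be done
None
```

The fixture is set up and the job is handed in at about 20 s of the 72 s allowed; the hand-in gave no verdict.

- **Collar:** I pushed the long lug round from 2 to 7. The lug and stub in the pictures matched the model for 7 to within about 10 pixels in a 5x enlargement.
- **Lock bar:** It was pushed against its stop with about 18 N. The tab sits where the model puts it when fully home.
- **Drum:** The paddle wheel went from 1 to 5. I confirmed this from the paddle angles (60, 180 and 300 deg), because the numeral in the window was too blurred to read.
- **Ready button:** It was pressed to the bottom (tool at 107 mm, about 20 N) and is up again in the last picture.
- **Arm and loose items:** The arm ended clear of everything. I kept away from the tray, shaft holder and jar, but made no final measurement of their positions.

**Disagreements:** The two cameras differed by up to about 10 mm in y on where the counter stands, so I used a value in between. The lock bar stopped about 3 mm before the tool position I had calculated. I put that down to finger thickness, since the picture shows the bar home.

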